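Index the jar cradle and hold the glue jar down in its spring

ROBOT

A 6-joint arm with a two-finger parallel gripper is mounted at the origin on a cart in front of the work surface, level with it; the furniture and walls round the work are solid. World frame = base frame: x ahead of the robot, y to its left, z up, the work surface at z = 0. Lengths are in mm, angles in rad, forces in N, time in s.
With the tool pointing down it reaches from about 250 to 725 mm from the base axis. Payload 4 kg.
Tool frame: the origin (TCP) lies between the finger pads; the fingertips stand 11 mm ahead of it and the grasp point (between the pads) lies 8 mm behind it; z points along the fingers, y is the line along which they close (so a half turn about z gives the same grasp; the last joint's range is limited). The gripper opens to 85 mm and grips with 20 to 120 N. Pads are 22 mm wide; open, the fingers measure 114 mm over their backs; the gripper's body (76 mm by 85 mm) begins 54 mm behind the grasp point. The pads swing forward as they close: fully open they stand 13 mm farther back than shut.
Start: joints at [-1.288, 0.241, 0.005, 1.335, 0, 1.571], TCP at [139.521, -480.139, 242.306] pointing down, gripper open.
Joint ranges: [-2.72, 2.72], [-1.05, 1.87], [-1.09, 1.28], [-1.99, 2.15], [-1.42, 1.44], [-3.14, 3.14]. Speed limits (rad/s): [2.79, 2.79, 3.14, 3.14, 3.14, 3.14].

INTERFACE

Orientations are given as a rotation vector (axis times angle).
In Python, from station import monitor, vision, robot, finder gives the robot as it stands.
- The arm moves only by the tool arm_command, never from a script. Its argument "motion" is a list of rows, each a list of 4 numbers: the shift along the tool's x, y, z in mm, then the turn about the tool's z in degrees. In form: [[x, y, z, turn], ...]. A call has 1 to 12 rows; each row is the pose to reach, as a shift and turn from the pose commanded when the call began, along the tool's axes at that moment; what a row does not reach only later rows make up. A row lasts 1/10 s, in which the tool goes at most 50 mm and 8.59 degrees, less where a joint would pass 70% of its speed; a pose out of reach is approached as far as the arm can. A call with a gripper value outside its range is refused whole. "claw" is the closure, from -1 (fully open) to 1 (shut), set as the call begins (left out, the last holds). The fingers move at their own pace and stop on an object; "force" is the grip in N (left out, the last holds). Time passes only in rows, so rows that repeat a pose let the fingers close. It gives the time, the measured TCP pose, the force, the opening and the grip force at its end, in the units of the state.
- monitor.get_state(): the state, without advancing time (a new reading comes with each control period).
- vision.read_camera(name): name is "scene" or "top" or "wrist"; returns the picture (480x640x3 uint8, blue, green, red); there is no depth.
- vision.camera_model(name): a dict with "K" (3x3 intrinsics, pixels), "R" (3x3) and "t" (3): a world point X has camera coordinates R X + t. Camera axes: x right, y down, z forward; pixel columns grow to the right and rows downward; lengths in mm; the calibration is good to about 2 mm. A picture is of the moment at which its call begins: read the wrist's pose just before it. camera_model takes no time and is no camera call; for the wrist camera it gives the pose at the moment of the call.
- robot.hand_in(): hands the job in; it is judged then, once.
Trained networks look in the newest picture that a camera, given by its name, has taken for a name from the list of things; names that differ only in an ending like _2 or _b are one class to them, and where a whole thing is asked for, a point or a joint stands for the part that bears it (a point fixed in the world has none). Each returns a list of dicts, best first, with "confidence" (0 to 1); they miss things now and then, are a little off and sometimes report something else, mostly with a low value. They report only what shows in the picture. A call takes as long as a camera call. They do not tell look-alikes from the thing itself.
- finder.boxes_of(camera, label): "at" ([x, y, z] in mm, in world coordinates, good to about 4 mm: the middle of the surface that is visible of it).
- finder.spot_point(camera, label): "at" ([x, y, z] in mm, in world coordinates, good to about 4 mm: a listed point, or the origin of a listed thing).
The state is a dict: "time": time; "joint_positions": joint angles; "qvel": joint speeds; "joint_torque": joint torques, N m; "position": TCP position; "tool_rot": TCP orientation; "contact_force": force on the tool from outside, world axes, zero at the start; "wrist_torque": the same for the moment, N m; "finger_gap": finger opening in mm; "grip_force": force on a finger pad.
Only numpy, scipy, OpenCV 4.12 (cv2) and the standard library are available. Lean on these libraries where they do the work, as an engineer would, in place of code of your own. Each camera call takes 0.05 s, during which the arm holds its last target. There are 200 camera calls.

TASK

First turn the handwheel of the jar station until the pointer on its carriage stands level with the index clip on the scale. Then take the glue jar, set it upright in the sprung ring cradle, press it all the way down against the spring and keep hold of it there: finish with the jar still held down, so that I can fit the retaining catch. Move the carriage only with the wheel, do not tip the jar over, and leave the other things on the bench where they are.

Things in the scene. Friction and masses are not known exactly. Their poses are not given: they have to be found in the camera images.
- wheel_center (a point): Centre of the handwheel, a plain dark knurled steel disc 60 mm across and 16 mm thick, lying flat (vertical axis) on a thin stem at the robot's right end of the jar station. This point is on the axis, half-way up the rim, 70 mm above the bench. Below the rim are only a 36 mm wide collar (top at 50 mm) and a 44 mm square block (top at 34 mm), so fingers can close across it from above at any yaw.
- handwheel (a joint): Turn of the handwheel in rad, 0 at the start, growing clockwise seen from above (up to 5.5). Each rad clockwise moves the carriage 10 mm away from the wheel (roughly to the robot's left); anticlockwise brings it back. Needs 2.8 to 4.2 rad, so several grasps. Stiff (0.2 N m); it stays where it is left.
- pointer_tip (a point): Tip of the small dark steel pointer that sticks out of the front (robot) side of the carriage, 24 mm above the bench. It travels with the carriage along the scale. Its y axis is the carriage's travel direction, away from the wheel.
- index_clip: Small dark steel clip, 14 x 8 x 9 mm with a white line across its top, fixed on the scale strip along the station's front edge, 28 to 42 mm from the pointer's start, away from the wheel. Origin: centre of its underside. x points across the station (away from the robot), y along the carriage's travel. Pointer and clip are level when equal along this y; the tip passes 8 mm behind the origin (+x).
- carriage: Aluminium carriage block of the station, 96 x 96 x 12 mm, 18 to 30 mm above the bench, that carries the sprung cradle. Origin at the centre of its underside; y axis along its travel, away from the wheel. Not to be pushed by hand.
- cradle_seat (a point): Centre of the inner floor of the sprung ring cradle, an open aluminium ring cup on a coil spring on top of the carriage: inner diameter 72 mm (flared to 80 mm at the mouth), outer 88 mm, rim 23 mm above this floor. The floor is 64 mm above the bench unpressed, 46 mm fully pressed. z up.
- cradle (a joint): How far the cradle is pressed down in m: 0 up, 0.018 fully down on its stop. Spring: about 6.5 N to start moving, 14.6 N at the bottom, the jar's weight included, so the jar's weight alone does not press it and it springs up if let go.
- jar_center (a point): Centre of the glue jar, half-way up (44 mm above its foot): round brown jar, yellow label, black lid, 88 mm tall; body 66 mm in diameter up to 71 mm, lid 54 mm in diameter from 71 to 88 mm above the foot. z up the jar. Mass 0.24 to 0.48 kg. Best gripped across the lid from above. Starts standing on the bench to the left of the station.
- jar_foot (a point): Centre of the underside of the glue jar.
- tack_tin: Open round metal tin, 76 mm across and 46 mm tall; a bystander. Origin at the centre of its underside.
- tape: Roll of green tape, 98 x 92 x 50 mm, lying flat; a bystander. Origin at the centre of its underside.
- spool: Thread spool, 43 mm across and 54 mm tall, standing; a bystander. Origin at the centre of its underside.
- carton: Small upright blue and white carton, 42 x 50 x 99 mm; a bystander. Origin at the centre of its underside.
Not all that is in view belongs to the job. Leave any orange look-alike of the part that bears jar_center alone.

How it is judged:
By the outcome, as a careful person would: the job done as asked, in the order asked, and still so for the second after the job is handed in, while the arm keeps its last pose, push and grip.
It also fails if it takes over 72 s, if anything falls off the work surface, if the arm or the gripper's body presses on something with over 40 N, if the wrist force passes 120 N, or if a joint passes its speed limit or range.

## Working session

There is one attempt and no reset: what is moved stays moved. The work goes in short steps, Python scripts to look and compute and a tool call to move; the robot and the scene stay as the last step left them, time stands still between calls to the robot, and variables do not carry over. Pictures are saved under pics/ and viewed, at most 10 in all, crops included, and the job is handed in when it is done.

Besides the shell and the picture viewer there is one more tool, called in YAML: its name, and indented under it one key for each argument. arm_command: Moves the arm, as the interface text tells. Its arguments: {"type":"object","properties":{"motion":{"type":"array"},"claw":{"type":"number"},"force":{"type":"number"}},"required":["motion"]}

```bash
mkdir -p pics; ls; python3 - <<'E'
from station import monitor, vision, robot, finder
import cv2
s=monitor.get_state();print(s)
for c in ("scene","top"):
    im=vision.read_camera(c);cv2.imwrite(f"pics/{c}0.png",im)
    for l in ("wheel_center","pointer_tip","index_clip","cradle_seat","jar_center","jar_foot","carriage","tack_tin","tape","spool","carton"):
        print(c,l,[(([round(v) for v in d["at"]]),round(d["confidence"],2)) for d in finder.spot_point(c,l)][:3])
    m=vision.camera_model(c);print(m)
E
```

```text
pics
{'time': 0.0, 'joint_positions': array([-1.28800121e+00,  2.41352632e-01,  3.72797795e-03,  1.33519800e+00,
        9.24040461e-06,  1.57079782e+00]), 'qvel': array([-7.18443658e-04, -1.69574505e-03,  7.27976051e-04, -9.84896361e-04,
        1.13081727e-03,  1.92136927e-05]), 'joint_torque': array([-6.92427275e-04, -3.72311211e+01,  2.52412713e+01,  1.69087260e-02,
        1.70650463e-05,  1.46735637e-06]), 'position': array([ 139.35366585, -479.55608882,  241.44450139]), 'tool_rot': array([-3.10825252e+00, -4.42449565e-01,  4.33917224e-04]), 'contact_force': array([-0.39120519,  0.05214794,  0.84439114]), 'wrist_torque': array([-0.02769246, -0.0147031 ,  0.04830155]), 'grip_force': 0.0, 'finger_gap': 85.1211050799218}
scene wheel_center [([482, -217, 67], 0.93)]
scene pointer_tip [([396, -73, 23], 0.65)]
scene index_clip [([381, -37, 16], 0.41), ([457, 298, 45], 0.29)]
scene cradle_seat [([455, -64, 62], 0.9)]
scene jar_center [([457, 299, 45], 0.92), ([424, 180, 48], 0.61)]
scene jar_foot [([422, 186, 0], 0.83), ([464, 293, 0], 0.67), ([592, 148, 3], 0.53)]
scene carriage [([4
[... 672 characters left out ...]
, 0.58)]
top jar_center [([424, 188, 38], 0.86), ([463, 296, 39], 0.72)]
top jar_foot [([463, 291, 1], 0.95), ([425, 187, 0], 0.74)]
top carriage [([457, -64, 23], 0.9)]
top tack_tin [([596, 151, 0], 0.66)]
top tape [([630, 6, -1], 0.67)]
top spool [([615, 402, 1], 0.72), ([632, 7, 5], 0.52)]
top carton [([642, 322, -6], 0.65)]
{'K': array([[469.17458205,   0.        , 316.67988188],
       [  0.        , 469.17458205, 241.68623573],
       [  0.        ,   0.        ,   1.        ]]), 'R': array([[-0.00600265, -0.99997619, -0.00340502],
       [-0.98296912,  0.00652593, -0.18365489],
       [ 0.18367274,  0.00224462, -0.98298489]]), 't': array([  77.29235924,  518.37752326, 1133.82173049])}
```

View pics/scene0.png

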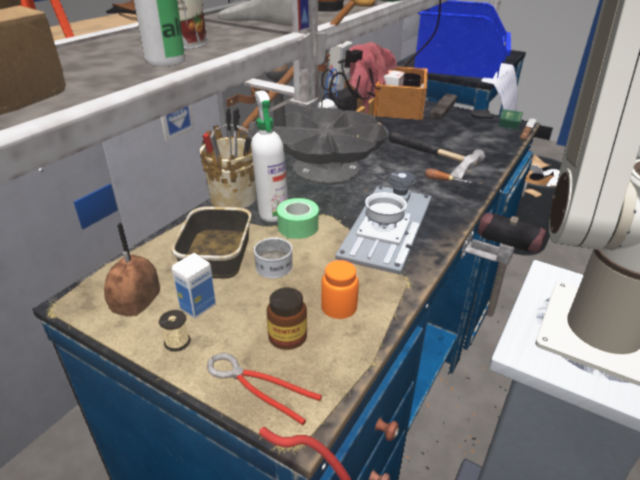

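View pics/top0.png

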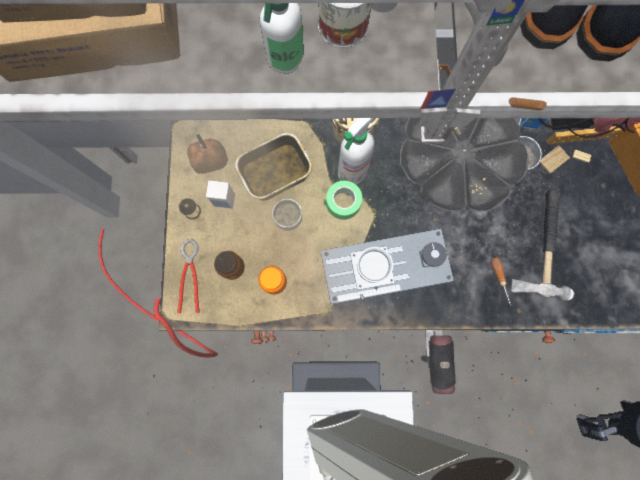

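The pictures show the station with its wheel at top px (433,254), scene (401,181), and its cradle at top (375,266). Two things could be taken for the jar:
- **Brown jar:** scene (287,320), top (229,264), yellow label and black lid, at about (460,296).
- **Orange jar:** scene (340,290), top (272,280), at about (424,186). This is the look-alike.

I choose the brown one and check it in a crop.

```bash
cat > h.py <<'E'
from station import monitor, vision, robot, finder
import numpy as np, cv2
from scipy.spatial.transform import Rotation as Rn
def go(x,y,z):
    s=monitor.get_state();R=Rn.from_rotvec(s["tool_rot"]).as_matrix()
    print("shift",np.round(R.T@(np.array([x,y,z])-s["position"]),1))
def st():
    s=monitor.get_state();R=Rn.from_rotvec(s["tool_rot"]).as_matrix()
    print("t",round(s["time"],2),"pos",np.round(s["position"],1),"xaxis yaw deg",round(np.degrees(np.arctan2(R[1,0],R[0,0])),2),"j",np.round(s["joint_positions"],3),"F",np.round(s["contact_force"],1),"gap",round(s["finger_gap"],1),"grip",round(s["grip_force"],1))
    return s,R
def pix(cam,P):
    m=vision.camera_model(cam);p=m["K"]@(m["R"]@np.array(P,float)+m["t"]);return p[:2]/p[2]
def ray(cam,uv,z):
    m=vision.camera_model(cam);d=m["R"].T@np.linalg.inv(m["K"])@np.array([*uv,1.]);c=-m["R"].T@m["t"]
    return c+d*(z-c[2])/d[2]
def look(cam,labels):
    for l in labels: print(cam,l,[([round(v,1) for v in d["at"]],round(d["confidence"],2)) for d in finder.spot_point(cam,l)][:3])
E
python3 - <<'E'
from h import *
a=cv2.imread("pics/scene0.png")
c1=cv2.resize(a[270:370,240:380],None,fx=4,fy=4,interpolation=2)
cv2.imwrite("pics/crop1.png",c1)
go(440,-140,300)
E
```

```text
shift [ 383.5 -242.8  -57.7]
```

View pics/crop1.png

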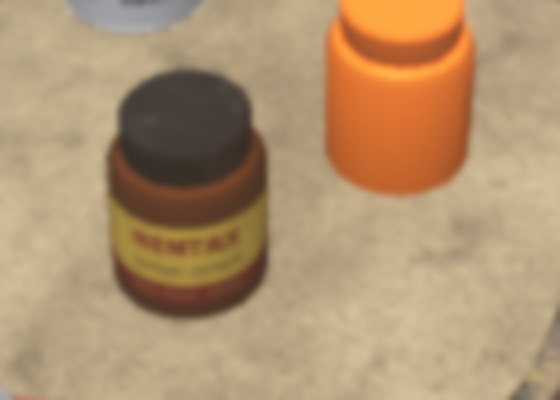

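The crop confirms it: the brown jar with the yellow label and black lid is at crop (185,190), and the orange look-alike is at (400,100). I move over the station and unwind the wrist on the way.

arm_command:
  motion:
    - [35,-22,-20,-8]
    - [70,-44,-40,-16]
    - [105,-66,-57,-24]
    - [140,-88,-57,-32]
    - [175,-110,-57,-40]
    - [210,-132,-57,-48]
    - [245,-154,-57,-56]
    - [280,-176,-57,-64]
    - [315,-198,-57,-72]
    - [350,-220,-57,-80]
    - [383,-243,-57,-88]
    - [383,-243,-57,-88]
  claw: -1

```text
time: 2.4
position: [441.9, -136.7, 299.0]
tool_rot: [-1.92, -2.487, -0.002]
contact_force: [-0.6, 0.1, -0.4]
finger_gap: 85.5
grip_force: 0.0
```

```bash
python3 - <<'E'
from h import *
st()
im=vision.read_camera("wrist");cv2.imwrite("pics/w1.png",im)
look("wrist",("wheel_center","pointer_tip","index_clip","cradle_seat","carriage"))
for p in ((484,-213,70),(398,-74,24),(453,-65,64)): print(pix("wrist",p))
E
```

```text
t 2.4 pos [ 441.9 -136.7  299. ] xaxis yaw deg 104.66 j [-3.010e-01  1.480e-01  3.600e-02  1.458e+00  1.000e-03  1.014e+00] F [-0.6  0.1 -0.4] gap 85.5 grip 0.0
wrist wheel_center [([482.5, -218.2, 72.3], 0.96)]
wrist pointer_tip [([397.5, -75.9, 24.8], 0.68)]
wrist index_clip [([387.1, -33.2, 12.1], 0.51)]
wrist cradle_seat [([450.5, -67.0, 64.1], 0.92)]
wrist carriage [([456.8, -67.8, 20.1], 0.75)]
[341.18386208 280.00295031]
[297.51314256 136.3603806 ]
[349.8194289  141.75877081]
```

View pics/w1.png

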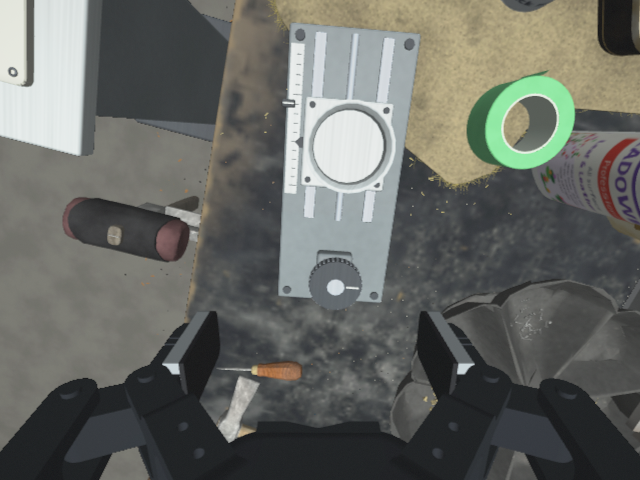

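The wrist picture shows the wheel at px (336,284), the cradle at (349,147), the pointer tip at about (300,142) and the index clip at (290,103) on the scale. I enlarge the scale.

```bash
python3 - <<'E'
from h import *
a=cv2.imread("pics/w1.png")
cv2.imwrite("pics/crop2.png",cv2.resize(a[85:165,270:350],None,fx=7,fy=7,interpolation=2))
R=lambda u,v,z:np.round(ray("wrist",(u,v),z),1)
print("wheel",R(336,284,78),"cradle rim",R(349,147,87),"pointer",R(300,142,24),"clip",R(290,103,18))
a1,a2=R(419,33,8),R(381,300,8);b1,b2=R(292,25,8),R(280,296,8)
for p,q in((a1,a2),(b1,b2)): print(p,q,np.degrees(np.arctan2(*(p-q)[:2])))
g=cv2.cvtColor(a,cv2.COLOR_BGR2GRAY)
print(cv2.HoughCircles(g[230:330,280:400],cv2.HOUGH_GRADIENT,1,50,param1=120,param2=15,minRadius=20,maxRadius=32))
go(484,-214,200)
E
```

```text
wheel [ 478.2 -215.8   78. ] cradle rim [451.4 -69.7  87. ] pointer [402.1 -79.2  24. ] clip [381.6 -41.8  18. ]
[499.8  60.5   8. ] [ 555.7 -254.2    8. ] -10.072361721745324
[365.9  34.6   8. ] [ 420.8 -281.9    8. ] -9.84059377614587
[[[53.5 49.5 25.7]]]
shift [-81.9  26.1  99.5]
```

View pics/crop2.png

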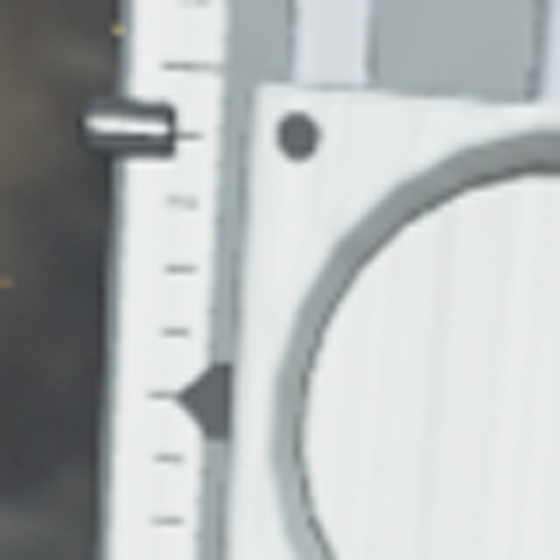

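```bash
python3 - <<'E'
from h import *
u=np.array([-np.sin(np.radians(10)),np.cos(np.radians(10)),0])
for zp,zc in((24,21),(24,23),(24,25)):
    p,c=ray("wrist",(295.7,141.7),zp),ray("wrist",(288.6,103.1),zc);print(zc,np.round(p,1),np.round(c,1),(c-p)@u, (c-p)@np.array([u[1],-u[0],0]))
go(481,-215,170)
E
```

```text
21 [397.3 -80.1  24. ] [380.4 -42.4  21. ] 40.08403315415935 -10.082072515981919
23 [397.3 -80.1  24. ] [380.6 -42.5  23. ] 39.95441936260792 -9.915373333731264
25 [397.3 -80.1  24. ] [380.8 -42.6  25. ] 39.82480557105651 -9.74867415148066
shift [-82.1  22.9 129.5]
```

arm_command:
  motion:
    - [-8,2,13,-8]
    - [-16,4,26,-16]
    - [-24,7,39,-24]
    - [-32,9,52,-32]
    - [-40,11,65,-40]
    - [-48,13,78,-48]
    - [-56,16,91,-56]
    - [-64,18,104,-64]
    - [-72,20,117,-72]
    - [-80,22,128,-80]
    - [-82,23,129,-88]
    - [-82,23,129,-96]

```text
time: 3.9
position: [480.9, -215.3, 169.7]
tool_rot: [0.554, -3.091, -0.001]
contact_force: [0.5, 0.1, 0.7]
finger_gap: 85.2
grip_force: 0.0
```

arm_command:
  motion:
    - [0,0,0,-8]
    - [0,0,0,-16]
    - [0,0,0,-24]
    - [0,0,0,-32]
    - [0,0,0,-40]
    - [0,0,0,-48]
    - [0,0,0,-56]
    - [0,0,0,-64]
    - [0,0,0,-72]
    - [0,0,0,-80]
    - [0,0,0,-88]
    - [0,0,0,-96]

```text
time: 5.1
position: [481.1, -215.1, 170.5]
tool_rot: [2.669, -1.656, 0.0]
contact_force: [-0.5, -1.1, -1.1]
finger_gap: 85.5
grip_force: 0.0
```

```bash
python3 - <<'E'
from h import *
st()
im=vision.read_camera("wrist");cv2.imwrite("pics/w2.png",im)
look("wrist",("wheel_center",))
print(pix("wrist",(481,-215,78)))
print(finder.boxes_of("wrist","handwheel"))
go(481,-215,62)
E
```

```text
t 5.1 pos [ 481.1 -215.1  170.5] xaxis yaw deg -63.64 j [-0.42   0.335 -0.057  1.179 -0.    -2.451] F [-0.5 -1.1 -1.1] gap 85.5 grip 0.0
wrist wheel_center [([481.7, -215.8, 69.3], 0.78)]
[317.60922146 253.87159141]
[{'at': [485.0, -217.8, 79.1], 'confidence': 0.58}, {'at': [461.1, -89.7, 61.9], 'confidence': 0.37}]
shift [  0.    0.4 108.5]
```

View pics/w2.png

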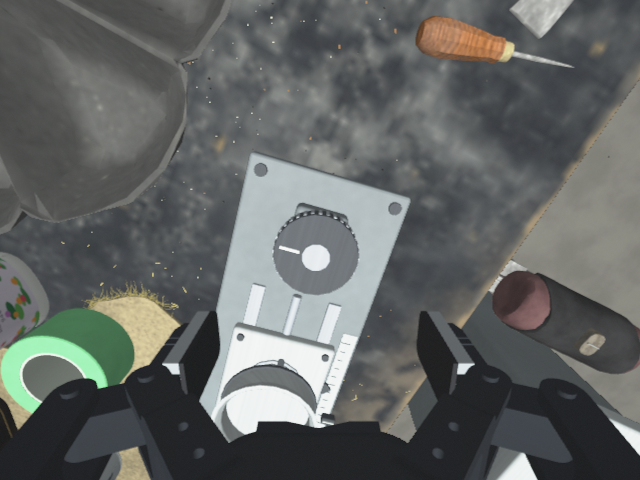

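The wheel disc stands at px (316,252), where I predicted (318,254), so the aim is good. I descend and grip.

arm_command:
  motion:
    - [0,0,30,0]
    - [0,0,60,0]
    - [0,0,85,0]
    - [0,0,100,0]
    - [0,0,110,0]
    - [0,0,110,0]

```text
time: 5.85
position: [480.8, -213.7, 59.1]
tool_rot: [2.665, -1.663, -0.004]
contact_force: [-0.3, -0.4, 0.4]
finger_gap: 85.9
grip_force: 0.0
```

arm_command:
  motion:
    - [0,0,0,0]
    - [0,0,0,0]
    - [0,0,0,0]
    - [0,0,0,0]
    - [0,0,0,0]
    - [0,0,0,0]
  claw: 1
  force: 50

```text
time: 6.45
position: [482.7, -214.4, 61.9]
tool_rot: [2.667, -1.661, 0.004]
contact_force: [-1.7, -0.2, 6.0]
finger_gap: 58.9
grip_force: 53.3
```

arm_command:
  motion:
    - [0,0,0,8]
    - [0,0,0,16]
    - [0,0,0,24]
    - [0,0,0,32]
    - [0,0,0,40]
    - [0,0,0,48]
    - [0,0,0,56]
    - [0,0,0,64]
    - [0,0,0,72]
    - [0,0,0,80]
    - [0,0,0,88]
    - [0,0,0,96]

```text
time: 7.65
position: [480.6, -213.5, 61.8]
tool_rot: [0.542, -3.093, -0.0]
contact_force: [-7.7, 2.3, 11.7]
finger_gap: 58.5
grip_force: 54.0
```

arm_command:
  motion:
    - [0,0,0,8]
    - [0,0,0,16]
    - [0,0,0,24]
    - [0,0,0,32]
    - [0,0,0,40]
    - [0,0,0,48]
    - [0,0,0,56]
    - [0,0,0,64]
    - [0,0,0,72]
    - [0,0,0,80]
    - [0,0,0,88]
    - [0,0,0,96]

```text
time: 8.85
position: [481.6, -211.6, 61.9]
tool_rot: [-1.933, -2.474, -0.005]
contact_force: [-4.1, 7.9, 10.8]
finger_gap: 58.6
grip_force: 54.0
```

arm_command:
  motion:
    - [0,0,0,8]
    - [0,0,0,16]
    - [0,0,0,23]
    - [0,0,0,30]
    - [0,0,0,30]
    - [0,0,0,30]

```text
time: 9.45
position: [482.4, -211.5, 61.9]
tool_rot: [-2.503, -1.895, -0.006]
contact_force: [-2.8, 6.9, 9.4]
finger_gap: 58.3
grip_force: 53.8
```

```bash
python3 - <<'E'
from h import *
st()
im=vision.read_camera("wrist");cv2.imwrite("pics/w3.png",im)
look("wrist",("pointer_tip","index_clip","carriage"))
print(pix("wrist",(390,-42,24)))
im=vision.read_camera("top");cv2.imwrite("pics/t3.png",im)
look("top",("pointer_tip","carriage","cradle_seat"))
print(pix("top",(390,-42,24)))
E
```

```text
t 9.45 pos [ 482.4 -211.5   61.9] xaxis yaw deg 74.25 j [-0.416  0.441 -0.21   0.919  0.005  1.43 ] F [-2.8  6.9  9.4] gap 58.3 grip 53.8
wrist pointer_tip []
wrist index_clip []
wrist carriage []
[ -4.86416584 -14.43455937]
top pointer_tip [([394.7, -40.1, 27.9], 0.56)]
top carriage [([450.5, -25.5, 21.4], 0.8)]
top cradle_seat [([444.2, -25.3, 64.1], 0.81)]
[363.07796472 293.43171725]
```

arm_command:
  motion:
    - [0,0,0,0]
    - [0,0,0,0]
    - [0,0,0,0]
    - [0,0,0,0]
    - [0,0,-30,0]
    - [0,0,-75,0]
    - [0,0,-120,0]
    - [0,0,-120,0]
  claw: -1

```text
time: 10.65
position: [485.9, -215.7, 187.1]
tool_rot: [2.497, 1.888, 0.01]
contact_force: [0.3, -0.4, 0.8]
finger_gap: 85.4
grip_force: 0.0
```

```bash
python3 - <<'E'
from h import *
st(); go(400,-130,190)
E
```

```text
t 10.65 pos [ 485.9 -215.7  187.1] xaxis yaw deg 74.18 j [-0.418  0.322 -0.03   1.205 -0.     1.429] F [ 0.3 -0.4  0.8] gap 85.4 grip 0.0
shift [  59.1 -106.    -4.4]
```

arm_command:
  motion:
    - [15,-27,0,-8]
    - [30,-54,0,-16]
    - [45,-80,0,-24]
    - [59,-106,0,-26]
    - [59,-106,0,-26]
    - [59,-106,0,-26]

```text
time: 11.25
position: [395.9, -128.1, 180.2]
tool_rot: [2.015, 2.41, 0.0]
contact_force: [1.2, 0.4, -0.1]
finger_gap: 85.7
grip_force: 0.0
```

```bash
python3 - <<'E'
from h import *
st()
im=vision.read_camera("wrist");cv2.imwrite("pics/w4.png",im)
look("wrist",("pointer_tip","index_clip","carriage","cradle_seat"))
u,v=pix("wrist",(388,-41,24)).astype(int);print(u,v)
x,y=max(u-60,0),max(v-50,0);print(x,y)
cv2.imwrite("pics/crop4.png",cv2.resize(im[y:y+100,x:x+120],None,fx=6,fy=6,interpolation=2))
E
```

```text
t 11.25 pos [ 395.9 -128.1  180.2] xaxis yaw deg 100.21 j [-0.313  0.116 -0.316  1.138 -0.     1.08 ] F [ 1.2  0.4 -0.1] gap 85.7 grip 0.0
wrist pointer_tip [([388.5, -38.8, 24.3], 0.65)]
wrist index_clip [([387.9, -35.1, 14.0], 0.49)]
wrist carriage [([451.9, -27.6, 23.5], 0.59)]
wrist cradle_seat [([442.8, -28.4, 62.5], 0.72)]
327 121
267 71
```

View pics/crop4.png

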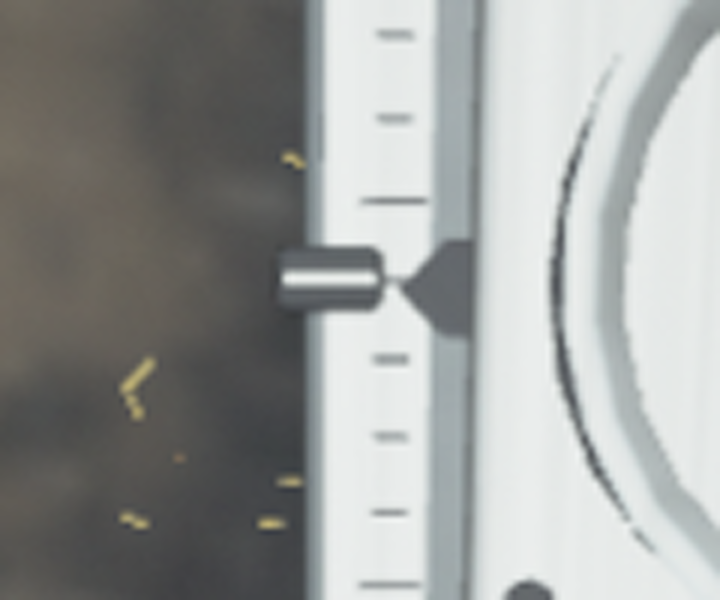

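```bash
python3 - <<'E'
from h import *
u=np.array([-np.sin(np.radians(10)),np.cos(np.radians(10)),0])
print(vision.camera_model("wrist")["R"].round(3))
for zc in(20,22,24,26):
    p,c=ray("wrist",(267+402/6,71+287/6),24),ray("wrist",(267+330/6,71+278/6),zc);print(zc,np.round(p,1),np.round(c,1),(c-p)@u,(c-p)@np.array([u[1],-u[0],0]))
for a,b in ((201,585),): 
    for z in (12,14,16,18): print(z,np.linalg.norm(ray("wrist",(267+393/6,71+a/6),z)-ray("wrist",(267+393/6,71+b/6),z)))
go(481,-215,170)
E
```

```text
[[ 0.984  0.177  0.   ]
 [ 0.168 -0.934  0.314]
 [ 0.056 -0.309 -0.949]]
20 [392.9 -38.3  24. ] [383.4 -38.7  20. ] 1.2107094484388765 -9.382484662145467
22 [392.9 -38.3  24. ] [383.4 -38.8  22. ] 1.140907094458262 -9.405279046794984
24 [392.9 -38.3  24. ] [383.4 -38.8  24. ] 1.0711047404776544 -9.4280734314445
26 [392.9 -38.3  24. ] [383.4 -38.9  26. ] 1.00130238649704 -9.450867816094018
12 50.72825149108972
14 50.3906816324567
16 50.05311177382368
18 49.71554191519068
shift [-99.8  67.8  10.2]
```

The pointer tip is at crop (402,287) and the clip line at (330,278). The pointer is about 1.1 mm short, so the wheel needs about 6.3° more clockwise.

arm_command:
  motion:
    - [-33,22,0,0]
    - [-66,45,0,0]
    - [-100,68,0,0]
    - [-100,68,0,0]
    - [-100,68,0,0]
    - [-100,68,30,0]
    - [-100,68,60,0]
    - [-100,68,90,0]
    - [-100,68,110,0]
    - [-100,68,118,0]
    - [-100,68,118,0]
    - [-100,68,118,0]

```text
time: 12.7
position: [481.1, -214.5, 63.4]
tool_rot: [2.014, 2.409, 0.001]
contact_force: [-0.6, 0.0, 0.6]
finger_gap: 85.1
grip_force: 0.0
```

arm_command:
  motion:
    - [0,0,0,0]
    - [0,0,0,0]
    - [0,0,0,0]
    - [0,0,0,0]
    - [0,0,0,0]
    - [0,0,0,0]
  claw: 1

```text
time: 13.3
position: [482.3, -214.7, 64.2]
tool_rot: [2.012, 2.408, 0.003]
contact_force: [0.0, 1.5, 5.7]
finger_gap: 58.1
grip_force: 52.8
```

arm_command:
  motion:
    - [0,0,0,3.0]
    - [0,0,0,6.3]
    - [0,0,0,6.3]
    - [0,0,0,6.3]
    - [0,0,0,6.3]

```text
time: 13.8
position: [482.1, -214.8, 64.2]
tool_rot: [2.143, 2.293, 0.003]
contact_force: [-0.3, 2.1, 6.1]
finger_gap: 58.5
grip_force: 53.0
```

arm_command:
  motion:
    - [0,0,0,0]
    - [0,0,0,0]
    - [0,0,0,0]
    - [0,0,0,0]
    - [0,0,-30,0]
    - [0,0,-75,0]
    - [0,0,-115,-3]
    - [50,-35,-118,-6]
    - [100,-68,-118,-6]
    - [100,-68,-118,-6]
    - [100,-68,-118,-6]
  claw: -1

```text
time: 14.9
position: [403.7, -117.5, 180.4]
tool_rot: [-2.018, -2.406, 0.001]
contact_force: [-0.7, -0.7, -1.1]
finger_gap: 85.1
grip_force: 0.0
```

```bash
python3 - <<'E'
from h import *
st()
im=vision.read_camera("wrist");cv2.imwrite("pics/w5.png",im)
look("wrist",("pointer_tip","index_clip","cradle_seat"))
u,v=pix("wrist",(388,-40,24)).astype(int);print(u,v)
x,y=max(u-60,0),max(v-50,0);print(x,y)
cv2.imwrite("pics/crop5.png",cv2.resize(im[y:y+100,x:x+120],None,fx=6,fy=6,interpolation=2))
E
```

```text
t 14.9 pos [ 403.7 -117.5  180.4] xaxis yaw deg 100.04 j [-0.283  0.126 -0.304  1.143  0.     1.112] F [-0.7 -0.7 -1.1] gap 85.1 grip 0.0
wrist pointer_tip [([388.3, -36.3, 25.6], 0.7)]
wrist index_clip []
wrist cradle_seat [([448.5, -24.9, 63.1], 0.75), ([451.1, -26.6, 19.2], 0.7)]
311 128
251 78
```

View pics/crop5.png

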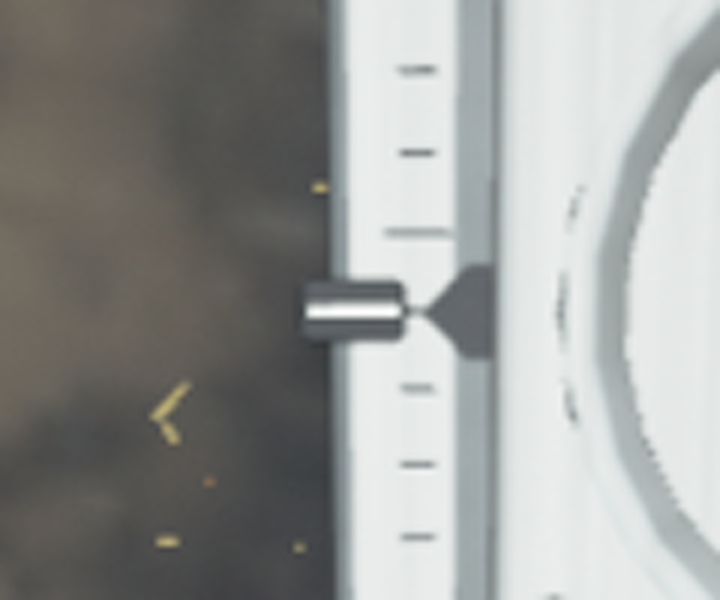

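The pointer tip at crop (425,312) stands level with the clip line at (350,311). Now to the brown jar.

```bash
python3 - <<'E'
from h import *
go(455,260,220)
E
```

```text
shift [366.2 112.5 -39.7]
```

arm_command:
  motion:
    - [36,11,-25,0]
    - [74,22,-40,3]
    - [112,33,-40,6]
    - [150,45,-40,10]
    - [188,57,-40,14]
    - [226,69,-40,18]
    - [264,81,-40,22]
    - [302,93,-40,25]
    - [340,104,-40,25]
    - [366,112,-40,25]
    - [366,112,-40,25]
    - [366,112,-40,25]

```text
time: 16.3
position: [454.0, 260.5, 219.4]
tool_rot: [2.494, 1.911, -0.002]
contact_force: [-0.7, -0.5, 0.3]
finger_gap: 85.1
grip_force: 0.0
```

```bash
python3 - <<'E'
from h import *
st()
im=vision.read_camera("wrist");cv2.imwrite("pics/w6.png",im)
look("wrist",("jar_center","jar_foot"))
print(pix("wrist",(461,295,88)))
g=cv2.cvtColor(im,cv2.COLOR_BGR2GRAY)
c=cv2.HoughCircles(g,cv2.HOUGH_GRADIENT,1,60,param1=120,param2=25,minRadius=30,maxRadius=75)
print(c)
if c is not None:
    for q in c[0][:6]: print(q,ray("wrist",q[:2],88).round(1), im[int(q[1])-5:int(q[1])+5,int(q[0])-5:int(q[0])+5].mean((0,1)).round())
E
```

```text
t 16.3 pos [454.  260.5 219.4] xaxis yaw deg 74.92 j [ 0.521  0.299  0.023  1.297 -0.     2.355] F [-0.7 -0.5  0.3] gap 85.1 grip 0.0
wrist jar_center []
wrist jar_foot [([640.0, 320.6, 2.0], 0.39)]
[315.30768522 191.38221305]
[[[316.5 186.5  38.8]
  [490.5 299.5  42.9]
  [306.5 317.5  33.2]
  [575.5 226.5  69.9]
  [621.5 291.5  40.8]]]
[316.5 186.5  38.8] [462.9 298.4  88. ] [49. 49. 49.]
[490.5 299.5  42.9] [580.6 167.1  88. ] [ 92.  99. 100.]
[306.5 317.5  33.2] [424.8 191.4  88. ] [ 10. 132. 237.]
[575.5 226.5  69.9] [652.7 214.2  88. ] [55. 83. 95.]
[621.5 291.5  40.8] [688.2 145.7  88. ] [35. 36. 37.]
```

View pics/w6.png

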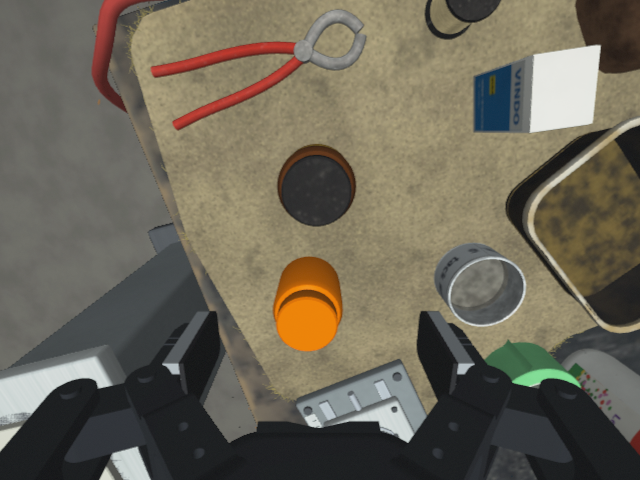

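The brown jar's lid is at px (317,190), giving (462,296); the orange look-alike is at (307,320). I go over the lid and descend.

```bash
python3 - <<'E'
from h import *
print(ray("wrist",(317,190),88)); go(462,296,84)
E
```

```text
[462.53091129 295.684094    88.        ]
shift [ 37.8  -1.6 136. ]
```

arm_command:
  motion:
    - [19,-1,0,0]
    - [38,-2,10,0]
    - [38,-2,40,0]
    - [38,-2,70,0]
    - [38,-2,95,0]
    - [38,-2,115,0]
    - [38,-2,128,0]
    - [38,-2,135,0]
    - [38,-2,135,0]
    - [38,-2,135,0]

```text
time: 17.45
position: [461.9, 297.4, 86.1]
tool_rot: [2.495, 1.909, 0.002]
contact_force: [0.5, -0.3, 0.5]
finger_gap: 85.5
grip_force: 0.0
```

arm_command:
  motion:
    - [0,0,0,0]
    - [0,0,0,0]
    - [0,0,0,0]
    - [0,0,0,0]
    - [0,0,0,0]
    - [0,0,0,0]
    - [0,0,0,0]
  claw: 1
  force: 60

```text
time: 18.15
position: [462.2, 298.1, 86.8]
tool_rot: [2.494, 1.91, 0.004]
contact_force: [0.0, 0.0, 5.6]
finger_gap: 51.7
grip_force: 61.7
```

```bash
python3 - <<'E'
from h import *
st()
E
```

```text
t 18.15 pos [462.2 298.1  86.8] xaxis yaw deg 74.9 j [ 0.573  0.451 -0.118  0.999 -0.     2.407] F [0.  0.  5.6] gap 51.7 grip 61.7
```

The lid is held. I lift high and carry the jar past the cradle for a last look at it.

arm_command:
  motion:
    - [0,0,0,0]
    - [0,0,-15,0]
    - [0,0,-40,0]
    - [0,0,-70,0]
    - [0,0,-100,0]
    - [0,0,-130,0]
    - [0,0,-150,0]
    - [0,0,-150,0]
    - [0,0,-150,0]
  force: 80

```text
time: 19.05
position: [461.0, 297.5, 234.5]
tool_rot: [-2.494, -1.91, 0.001]
contact_force: [-0.6, 0.0, -3.7]
finger_gap: 50.7
grip_force: 84.2
```

```bash
python3 - <<'E'
from h import *
st(); go(420,-120,235)
E
```

```text
t 19.05 pos [461.  297.5 234.5] xaxis yaw deg 74.91 j [0.573 0.341 0.123 1.353 0.    2.407] F [-0.6  0.  -3.7] gap 50.7 grip 84.2
shift [-4.138e+02  6.910e+01 -3.000e-01]
```

arm_command:
  motion:
    - [-20,3,0,0]
    - [-60,10,0,-2]
    - [-102,17,0,-5]
    - [-144,24,0,-8]
    - [-186,31,0,-11]
    - [-228,38,0,-14]
    - [-270,45,0,-17]
    - [-312,52,0,-20]
    - [-354,59,0,-23]
    - [-390,65,0,-25]
    - [-414,69,0,-25]
    - [-414,69,0,-25]

```text
time: 20.25
position: [418.4, -122.3, 233.1]
tool_rot: [-2.025, -2.397, 0.004]
contact_force: [0.1, 1.2, -3.1]
finger_gap: 51.0
grip_force: 84.2
```

arm_command:
  motion:
    - [0,0,0,0]
    - [0,0,0,0]
    - [0,0,0,0]

```text
time: 20.55
position: [419.9, -119.0, 234.7]
tool_rot: [-2.019, -2.406, 0.0]
contact_force: [0.3, 0.0, -3.8]
finger_gap: 50.8
grip_force: 84.2
```

```bash
python3 - <<'E'
from h import *
st()
im=vision.read_camera("wrist");cv2.imwrite("pics/w7.png",im)
look("wrist",("cradle_seat","jar_foot","pointer_tip","index_clip"))
print(pix("wrist",(445,-28,87)),pix("wrist",(445,-28,64)))
g=cv2.cvtColor(im,cv2.COLOR_BGR2GRAY)
c=cv2.HoughCircles(g[:300],cv2.HOUGH_GRADIENT,1,20,param1=100,param2=25,minRadius=35,maxRadius=85)
print(c)
s=monitor.get_state();p=s["position"];print(pix("wrist",p-[0,0,87]))
E
```

```text
t 20.55 pos [ 419.9 -119.   234.7] xaxis yaw deg 100.0 j [-0.276  0.12  -0.164  1.288  0.     1.12 ] F [ 0.3  0.  -3.8] gap 50.8 grip 84.2
wrist cradle_seat []
wrist jar_foot []
wrist pointer_tip [([390.0, -35.7, 22.6], 0.92)]
wrist index_clip [([384.3, -34.4, 12.4], 0.49)]
[370.79778499 123.85805109] [366.75817416 124.39274119]
[[[370.5 117.5  62.4]
  [318.5 299.5  64.4]
  [568.5 110.5  69.9]
  [317.5 276.5  56.4]
  [372.5 138.5  78.9]
  [350.5 109.5  66.8]
  [557.5 134.5  54.4]
  [594.5 134.5  41.4]
  [387.5 105.5  73.3]
  [390.5 125.5  41.4]]]
[318.36999865 256.51741176]
```

View pics/w7.png

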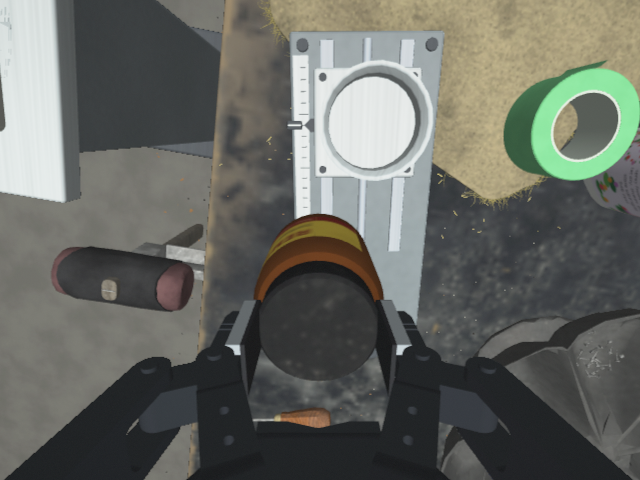

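The jar hangs upright in the grip, lid at px (318,320). The cradle ring is ahead at about (376,120), and the pointer is still on the clip at (305,125). I fit the ring's circles to the edges numerically.

```bash
python3 - <<'E'
from h import *
g=cv2.GaussianBlur(cv2.cvtColor(cv2.imread("pics/w7.png"),cv2.COLOR_BGR2GRAY).astype(np.float32),(0,0),1)
gm=np.hypot(cv2.Sobel(g,cv2.CV_32F,1,0),cv2.Sobel(g,cv2.CV_32F,0,1)); gm=np.minimum(gm,120)
m=vision.camera_model("wrist");th=np.linspace(0,2*np.pi,120)
def sc(x,y,r,z):
    P=np.stack([x+r*np.cos(th),y+r*np.sin(th),0*th+z])
    q=m["K"]@(m["R"]@P+m["t"][:,None]);q=(q[:2]/q[2]).astype(np.float32)
    return cv2.remap(gm,q[:1],q[1:],1).mean()
xs=np.arange(435,462,.5);ys=np.arange(-42,-14,.5)
def best(cs):
    S=np.array([[sum(sc(x,y,r,z) for r,z in cs) for y in ys] for x in xs]);i=np.unravel_index(S.argmax(),S.shape);return xs[i[0]],ys[i[1]],S.max().round(1)
for cs in ([(44,87)],[(40,87)],[(36,64)],[(44,87),(40,87)],[(44,87),(40,87),(36,64)]): print(cs,best(cs))
x,y,_=best([(44,87),(40,87),(36,64)])
p=monitor.get_state()["position"];c=m["K"]@(m["R"]@np.array([p[0],p[1],p[2]+1])+m["t"]);print("expected lid top px",c[:2]/c[2])
cc=cv2.HoughCircles(g.astype(np.uint8)[250:400,240:400],cv2.HOUGH_GRADIENT,1,60,param1=60,param2=15,minRadius=50,maxRadius=68);print(cc+[240,250,0] if cc is not None else 0)
for off in ((0,0),): go(x,y,235)
E
```

```text
[(44, 87)] (np.float64(448.0), np.float64(-27.0), np.float32(77.2))
[(40, 87)] (np.float64(448.5), np.float64(-26.5), np.float32(108.3))
[(36, 64)] (np.float64(449.0), np.float64(-26.5), np.float32(119.6))
[(44, 87), (40, 87)] (np.float64(448.0), np.float64(-27.0), np.float32(183.6))
[(44, 87), (40, 87), (36, 64)] (np.float64(448.5), np.float64(-26.5), np.float32(299.9))
expected lid top px [318.71953547 326.43798906]
[[[318.5        316.5         65.19999695]]]
shift [86.7 43.9  0.4]
```

```bash
python3 - <<'E'
from h import *
g=cv2.GaussianBlur(cv2.cvtColor(cv2.imread("pics/w7.png"),cv2.COLOR_BGR2GRAY).astype(np.float32),(0,0),1)
g=np.minimum(g,130)
gm=np.minimum(np.hypot(cv2.Sobel(g,cv2.CV_32F,1,0),cv2.Sobel(g,cv2.CV_32F,0,1)),60)
m=vision.camera_model("wrist");th=np.linspace(0,2*np.pi,120);p=monitor.get_state()["position"]
def sc(dx,dy,r,z,sel):
    t=th[sel]
    P=np.stack([p[0]+dx+r*np.cos(t),p[1]+dy+r*np.sin(t),0*t+z]);q=m["K"]@(m["R"]@P+m["t"][:,None]);q=(q[:2]/q[2]).astype(np.float32)
    return cv2.remap(gm,q[:1],q[1:],1).mean()
d=np.arange(-7,7.1,.5)
for r,z,sel,n in ((27,p[2]+1,th<9,"lid"),(27,p[2]+1,th>np.pi,"lid near"),(33,p[2]-87,(th>.5)&(th<2.6),"foot far edge"),(33,p[2]-16,(th>.5)&(th<2.6),"shoulder")):
    S=np.array([[sc(x,y,r,z,sel) for y in d] for x in d]);i=np.unravel_index(S.argmax(),S.shape);print(n,d[i[0]],d[i[1]],S.max())
E
```

```text
lid 0.0 -1.5 38.761673
lid near 0.5 -1.5 46.282593
foot far edge 0.5 -7.0 58.587646
shoulder 0.0 2.5 46.188324
```

arm_command:
  motion:
    - [22,11,0,0]
    - [44,22,0,0]
    - [66,33,0,0]
    - [88,45,0,0]
    - [88,45,0,0]
    - [88,45,0,0]
    - [88,45,15,0]
    - [88,45,35,0]
    - [88,45,50,0]
    - [88,45,58,0]
    - [88,45,58,0]
    - [88,45,58,0]

```text
time: 22.0
position: [449.6, -26.0, 177.8]
tool_rot: [2.022, 2.404, 0.001]
contact_force: [-0.2, 0.0, -2.2]
finger_gap: 51.1
grip_force: 84.3
```

```bash
python3 - <<'E'
from h import *
st(); go(448.5,-24.5,160)
E
```

```text
t 22.0 pos [449.6 -26.  177.8] xaxis yaw deg 99.86 j [-0.058  0.184 -0.241  1.145 -0.     1.341] F [-0.2  0.  -2.2] gap 51.1 grip 84.3
shift [ 1.7 -0.8 17.8]
```

arm_command:
  motion:
    - [1.5,-1,0,0]
    - [1.5,-1,4,0]
    - [1.5,-1,8,0]
    - [1.5,-1,12,0]
    - [1.5,-1,16,0]
    - [1.5,-1,20,0]
    - [1.5,-1,20,0]

```text
time: 22.7
position: [447.5, -24.3, 156.5]
tool_rot: [-2.021, -2.404, 0.001]
contact_force: [0.4, -0.2, -2.6]
finger_gap: 50.7
grip_force: 84.2
```

No side force at foot height 70 mm, so the jar is inside the ring. I press on down.

arm_command:
  motion:
    - [0,0,3,0]
    - [0,0,6,0]
    - [0,0,9,0]
    - [0,0,12,0]
    - [0,0,12,0]
    - [0,0,12,0]

```text
time: 23.3
position: [448.4, -24.4, 146.1]
tool_rot: [2.021, 2.404, 0.001]
contact_force: [-2.3, -0.2, 5.2]
finger_gap: 50.6
grip_force: 85.2
```

arm_command:
  motion:
    - [0,0,3,0]
    - [0,0,6,0]
    - [0,0,9,0]
    - [0,0,10,0]
    - [0,0,10,0]
    - [0,0,10,0]

```text
time: 23.9
position: [448.5, -24.4, 136.7]
tool_rot: [2.02, 2.404, 0.001]
contact_force: [-2.8, 0.1, 10.0]
finger_gap: 50.8
grip_force: 85.6
```

arm_command:
  motion:
    - [0,0,1,0]
    - [0,0,2,0]
    - [0,0,3,0]
    - [0,0,3,0]
    - [0,0,3,0]

```text
time: 24.4
position: [448.5, -24.4, 133.9]
tool_rot: [2.02, 2.404, 0.001]
contact_force: [-3.4, -0.0, 11.1]
finger_gap: 50.9
grip_force: 85.7
```

arm_command:
  motion:
    - [0,0,1,0]
    - [0,0,2,0]
    - [0,0,2,0]
    - [0,0,2,0]

```text
time: 24.8
position: [448.6, -24.4, 132.7]
tool_rot: [2.02, 2.403, 0.002]
contact_force: [-5.1, 0.4, 16.9]
finger_gap: 51.1
grip_force: 86.6
```

The force has jumped above the spring line, so the cradle is on its stop. A little more push for margin, then a final check.

arm_command:
  motion:
    - [0,0,1,0]
    - [0,0,1.5,0]
    - [0,0,1.5,0]
    - [0,0,1.5,0]
    - [0,0,1.5,0]

```text
time: 25.3
position: [448.7, -24.4, 132.6]
tool_rot: [2.019, 2.403, 0.003]
contact_force: [-8.3, 0.8, 28.0]
finger_gap: 51.2
grip_force: 87.5
```

```bash
python3 - <<'E'
from h import *
st()
for c in("top","scene"):
    vision.read_camera(c); look(c,("pointer_tip","index_clip","carriage","cradle_seat","jar_foot","jar_center","tack_tin","tape"))
st()
E
```

```text
t 25.3 pos [448.7 -24.4 132.6] xaxis yaw deg 99.9 j [-0.054  0.222 -0.321  1.024 -0.     1.344] F [-8.3  0.8 28. ] gap 51.2 grip 87.5
top pointer_tip [([391.3, -36.1, 28.8], 0.81)]
top index_clip []
top carriage [([447.7, -25.0, 20.3], 0.79)]
top cradle_seat [([443.5, -23.7, 47.9], 0.41)]
top jar_foot [([425.0, 188.7, 1.7], 0.79), ([629.2, 6.6, 0.5], 0.74), ([391.4, -37.7, 27.8], 0.29)]
top jar_center [([425.6, 189.6, 40.5], 0.75), ([449.8, -26.9, 85.5], 0.65)]
top tack_tin [([599.1, 149.2, 1.0], 0.82)]
top tape [([630.2, 8.0, 3.5], 0.55)]
scene pointer_tip [([391.1, -35.4, 20.4], 0.85)]
scene index_clip [([379.5, -36.4, 16.3], 0.56)]
scene carriage [([442.0, -27.3, 20.5], 0.94)]
scene cradle_seat [([449.8, -25.1, 46.1], 0.8)]
scene jar_foot [([422.0, 186.4, -3.6], 0.92), ([451.2, -25.5, 47.7], 0.65)]
scene jar_center [([631.9, 8.6, -2.5], 0.72), ([444.5, -25.7, 91.6], 0.68), ([422.0, 184.3, 48.9], 0.66)]
scene tack_tin [([591.5, 149.0, 4.8], 0.91), ([614.2, 410.0, 1.2], 0.48)]
scene tape [([633.4, 9.5, -1.4], 0.77)]
t 26.2 pos [448.7 -24.4 132.6] xaxis yaw deg 99.9 j [-0.054  0.222 -0.321  1.024 -0.     1.344] F [-7.2  1.1 27. ] gap 51.1 grip 87.5
```

```bash
python3 -c "
from station import robot; print(robot.hand_in())"
```

```text
the job is handed in; nothing more can be done
None
```

The job is handed in: the pointer is level with the index clip, and the brown glue jar is upright in the cradle, gripped and held down on its stop with about 27 N, ready for the retaining catch.

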